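Key the catch cup under the pump and give it a test stroke

TASK

Get the soap pump exhibit ready for visitors: set the notched white cup upright on the round seat in front of the pump, turned so that its notch drops right down over the steel key bar and its foot rests flat on the seat, and let go of it. Only then press the pump's cap all the way down to its stop, without leaning hard on it, and let it spring fully back up. Leave the plain cup, the cork block and the round lid where they are.

Things in the scene. Friction and masses are not known exactly. Their poses are not given: they have to be found in the camera images.
- cup: Notched cup, white ceramic, 64 mm across the rim, 78 mm high, 0.16 kg. Origin: centre of its underside; z up. A notch 15 mm wide, 14 mm high runs right across its foot along its x axis. Square lugs at the rim on +x and -x (14 mm wide, reaching 44 mm from the axis) stand above the notch's ends; grip the +y and -y sides. A half turn about z fits the key equally.
- station: The exhibit's fixed aluminium base plate, 300 x 120 x 20 mm. Origin on the table's surface right below the centre of the round seat; x points along the plate to the pump, whose upright axis is 155 mm along x. The pump's aluminium canister (66 mm across) stands on a stem in a grey collar (84 mm across, top 55 mm above the table).
- seat_top (a point): Centre of the round seat, a white disc 96 mm across, at its flat top, 30 mm above the table. A steel key bar 54 x 10 mm, 9 mm high lies across its centre. The disc is locked at a turn that is NOT reported: the bar lies along the station's x axis give or take 25 degrees; look or feel for it. A cup up on the bar is 9 mm too high; seated, its underside is 30 mm above the table.
- pump_axis (a point): Point on the pump's upright axis at the top of the base plate (20 mm above the table). How far the canister's stem is raised is NOT reported: the top of the cap, a white disc 44 mm across centred on this axis, lies anywhere from 194 to 219 mm above the table; look or feel for it. The cap's spout points over the seat and reaches 51 mm from the axis.
- cap (a joint): Travel of the pump's sprung cap, in m: 0 up, 0.012 fully down on its stop. It gives way at about 5 N and needs about 9.5 N at the stop; it springs back by itself. Beyond the stop the pump's cushioned neck sinks a little (from 12 N, 5 N per mm more), so there is no hard knock.
- plain_cup: Another white ceramic cup of the same size (64 mm across the rim, 78 mm high) with a plain round foot and no lugs: not wanted. Origin at the centre of its underside.
- cork_block: Cork block 80 x 50 x 45 mm, bystander. Origin at the centre of its underside.
- lid: White ceramic disc lid, 84 mm across, 16 mm thick, bystander. Origin at the centre of its underside.

How it is judged:
By the outcome, as a careful person would: the job done as asked, in the order asked, and still so for the second after the job is handed in, with the robot touching nothing.
It also fails if it takes over 72 s, if anything falls off the work surface, if the arm or the gripper's body presses on something with over 40 N, if the wrist force passes 120 N, or if a joint passes its speed limit or range.

ROBOT

A 6-joint arm with a two-finger parallel gripper is mounted at the origin on the work surface. World frame = base frame: x ahead of the robot, y to its left, z up, the work surface at z = 0. Lengths are in m, angles in rad, forces in N, time in s.
With the tool pointing down it reaches from about 0.35 to 0.725 m from the base axis. Payload 6 kg.
Tool frame: the origin (TCP) lies midway between the tips of the shut fingers; the grasp point (between the pads) lies 19 mm behind it; z points along the fingers, y is the line along which they close (so a half turn about z gives the same grasp; the last joint's range is limited). The gripper opens to 85 mm and grips with 20 to 120 N. Pads are 22 mm wide; open, the fingers measure 114 mm over their backs; the gripper's body (76 mm by 85 mm) begins 54 mm behind the grasp point. The pads swing forward as they close: fully open they stand 13 mm farther back than shut.
Start: joints at [-0.826, 0.04, 0.085, 0, -1.615, -0.334], TCP at [0.24, -0.55, 0.231] pointing down, gripper open.
Joint ranges: [-2.56, 2.56], [-1.29, 2.01], [-1.08, 1.49], [-3.29, 1.98], [-2.81, -0.18], [-2.99, 2.99]. Speed limits (rad/s): [2.57, 2.57, 3.01, 3.14, 3.14, 3.14].

INTERFACE

Orientations are given as a unit quaternion [w, x, y, z].
In Python, from cell import manip gives the robot as it stands. The module is installed in compiled form; this text tells all that it offers.
- The arm moves only by the tool jog_arm, never from a script. Its argument "series" is a list of rows, each a list of 3 entries, a list of its own where there are three numbers: the shift along the tool's x, y, z normalised to -1 to 1, where 1 is 0.06 m, then the turn, a rotation vector about the tool's x, y, z normalised to -1 to 1, where 1 is 180 degrees, then the closure, from -1 (fully open) to 1 (shut), so that 0 is half open. In form: [[[x, y, z], [wx, wy, wz], claw], ...]. A call has 1 to 20 rows; each row shifts and turns the commanded pose from where the row before left it, along the tool's axes as they then stand; what a row does not reach is not made up. A row lasts 1/8 s, in which the tool goes at most 62.5 mm and 10.7 degrees, less where a joint would pass 70% of its speed; a pose out of reach is approached as far as the arm can. A call with a number of a shift or a turn outside -1 to 1 is refused whole. A call with a gripper value outside its range is refused whole. The fingers move at their own pace and stop on an object; "squeeze" is the grip in N (left out, the last holds). Time passes only in rows, so rows that do not move let the fingers close. It gives the time, the measured TCP pose, the force, the opening and the grip force at its end, in the units of the state.
- manip.state(): the state, without advancing time (a new reading comes with each control period).
- manip.camera(name): name is "scene" or "top"; returns a dict with "image" (480x640x3 uint8, red, green, blue), "z_map" (480x640 float32, m along the optical axis (not along the pixel's ray), 0 where there is no reading), "intrinsics" (3x3 intrinsics, pixels), "xyz" and "attitude" of the camera in the world. Camera axes: x right, y up, looking along -z (the intrinsics and any distortion apply to the point x, -y, -z); pixel columns grow to the right and rows downward; lengths in m; the calibration is good to about 2 mm. A picture is of the moment at which its call begins.
- manip.sign_off(): hands the job in; it is judged then, once.
The state is a dict: "clock": time; "joint_positions": joint angles; "qvel": joint speeds; "joint_efforts": joint torques, N m; "tool_pos": TCP position; "tcp_rot": TCP orientation; "ft_force": force on the tool from outside, world axes, zero at the start; "moment": the same for the moment, N m; "width": opening from 0.0 (shut) to 1.0 (fully open); "finger_force": force on a finger pad.
Only numpy, scipy, OpenCV 4.12 (cv2) and the standard library are available. Lean on these libraries where they do the work, as an engineer would, in place of code of your own. Each camera call takes 0.05 s, during which the arm holds its last target. There are 200 camera calls.

## Working session

There is one attempt and no reset: what is moved stays moved. The work goes in short steps, Python scripts to look and compute and a tool call to move; the robot and the scene stay as the last step left them, time stands still between calls to the robot, and variables do not carry over. Pictures are saved under pics/ and viewed, at most 10 in all, crops included, and the job is handed in when it is done.

Besides the shell and the picture viewer there is one more tool, called after "Emit:" by a JSON object that holds its "name" and its "arguments". jog_arm: Moves the arm, as the interface text tells. Scaled input: -1 to 1 covers 0.06 m each way for a shift and 180 degrees each way for a turn. Its arguments: {"type":"object","properties":{"series":{"type":"array"},"squeeze":{"type":"number"}},"required":["series"]}

```bash
mkdir -p pics; cat > h.py <<'E'
import numpy as np, cv2
from scipy.spatial.transform import Rotation as R
from cell import manip
def rot(a):
    a=np.array(a,float)
    return a if a.shape==(3,3) else R.from_quat([a[1],a[2],a[3],a[0]]).as_matrix()
def cloud(c):
    z=c["z_map"].astype(float);K=np.array(c["intrinsics"]);v,u=np.mgrid[:480,:640]
    p=np.stack([(u-K[0,2])/K[0,0]*z,-(v-K[1,2])/K[1,1]*z,-z],-1)
    w=p@rot(c["attitude"]).T+np.array(c["xyz"]); w[z==0]=np.nan
    return w
def ray(c,u,v,h):
    K=np.array(c["intrinsics"]);d=rot(c["attitude"])@np.array([(u-K[0,2])/K[0,0],-(v-K[1,2])/K[1,1],-1])
    o=np.array(c["xyz"]);return o+d*(h-o[2])/d[2]
def save(c,n): cv2.imwrite(n,cv2.cvtColor(c["image"],cv2.COLOR_RGB2BGR))
E
python3 - <<'E'
from h import *
for n in("scene","top"):
    c=manip.camera(n);save(c,f"pics/{n}0.png");print(n,{k:v for k,v in c.items() if k not in("image","z_map")})
    w=cloud(c);print((c["z_map"]>0).mean(),np.nanpercentile(w[...,2],[1,50,99]))
    np.savez(f"{n}0.npz",**c)
print(manip.state())
E
```

```text
scene {'intrinsics': array([[499.56407814,   0.        , 309.96010831],
       [  0.        , 499.56407814, 250.20592442],
       [  0.        ,   0.        ,   1.        ]]), 'xyz': array([1.09995963, 0.00868107, 0.72169357]), 'attitude': array([0.69103349, 0.24193541, 0.23728968, 0.63846188])}
0.9959765625 [-0.55479408  0.00126954  0.22805279]
top {'intrinsics': array([[519.71474094,   0.        , 315.48206057],
       [  0.        , 519.71474094, 238.67623146],
       [  0.        ,   0.        ,   1.        ]]), 'xyz': array([0.50014839, 0.01064059, 1.12405501]), 'attitude': array([-0.70567343, -0.04019736,  0.0195407 ,  0.70712612])}
0.996064453125 [-7.56385714e-01  6.69258204e-05  1.94690977e-01]
{'clock': 0.1, 'joint_positions': array([-8.26346804e-01,  4.07497056e-02,  8.38945239e-02, -4.18313907e-04,
       -1.61550223e+00, -3.33708948e-01]), 'qvel': array([ 0.00127057, -0.00068389,  0.00120971,  0.00217599,  0.0004655 ,
       -0.00067733]), 'joint_efforts': array([-4.68154831e-03, -3.69348371e+01,  3.48278761e+01,  6.95167467e+00,
       -4.65104124e-03, -2.75491664e-05]), 'tool_pos': array([ 0.23952533, -0.54978558,  0.23036902]), 'tcp_rot': array([-2.21367173e-04, -2.03938605e-01,  9.78983346e-01,  7.77114163e-04]), 'ft_force': array([-0.66913715, -0.29202809,  0.46728325]), 'moment': array([-0.01822416, -0.00099041,  0.01098447]), 'finger_force': 0.0, 'width': 0.9999082942967874}
```

View pics/scene0.png

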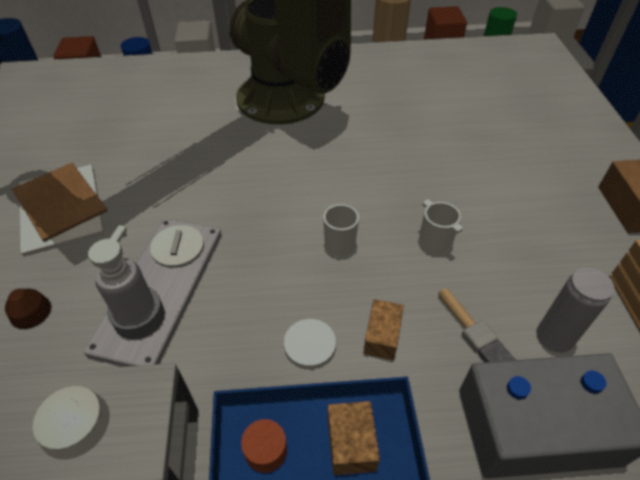

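View pics/top0.png

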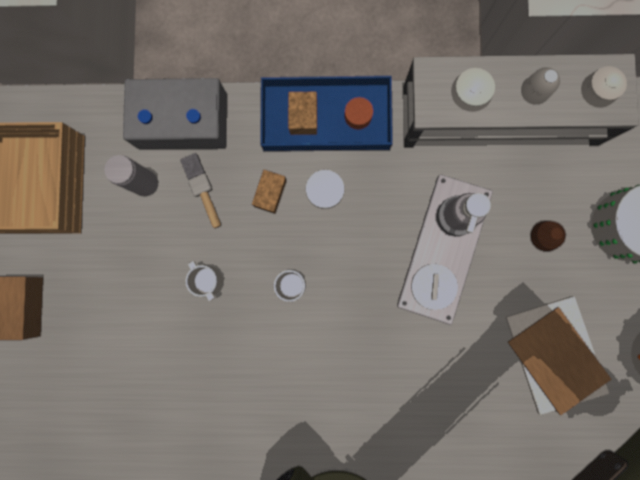

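The scene view shows the notched cup at (440,225), its lugs at (427,205) and (457,229). The plain cup is at (341,230), and the pump is on its plate with the seat at (177,245). In the top view the cup is at (203,281), with lugs at (193,265) and (209,296). The seat is at (435,287), the key bar is nearly vertical, and the cap is at about (478,204).

```bash
python3 - <<'E'
from h import *
def fit(P):
    A=np.c_[2*P[:,:2],np.ones(len(P))];s=np.linalg.lstsq(A,(P[:,:2]**2).sum(1),rcond=None)[0]
    return s[:2],np.sqrt(s[2]+s[0]**2+s[1]**2)
for n in("top","scene"):
    c=dict(np.load(n+"0.npz"));w=cloud(c);Z=w[...,2];im=c["image"].astype(int);g=im.mean(2)
    v,u=np.mgrid[:480,:640]
    print(n)
    rg={"top":{"cup":(180,255,226,306),"plain":(270,265,310,305),"st":(395,170,495,325)},
        "scene":{"cup":(412,190,472,260),"plain":(315,198,365,262),"st":(85,215,225,365)}}[n]
    def box(k): a=rg[k];return (u>=a[0])&(u<=a[2])&(v>=a[1])&(v<=a[3])
    for k in("cup","plain"):
        P=w[box(k)&(Z>0.070)&(Z<0.086)]
        print(k,len(P),P[:,2].mean()if len(P) else 0, (P[:,:2].min(0),P[:,:2].max(0)))
        ctr,hw,ang=cv2.minAreaRect(P[:,:2].astype(np.float32)*1000);print(' rect',ctr,hw,ang)
        r=np.hypot(*(P[:,:2]-np.array(ctr)/1000).T);f=P[r<.035];print(' circ',fit(f))
        if k=="cup":
            L=P[r>.0365][:,:2]-np.array(ctr)/1000;a=np.arctan2(L[:,1],L[:,0]);print(' lugdir',len(L),np.degrees(np.angle(np.exp(2j*a).mean())/2))
    B=box("st")
    for nm,lo,hi in(("plate",.016,.024),("seat",.026,.034),("bar",.036,.043),("cap",.18,.25)):
        P=w[B&(Z>lo)&(Z<hi)]
        if len(P)<5: print(nm,len(P));continue
        ctr,hw,ang=cv2.minAreaRect(P[:,:2].astype(np.float32)*1000)
        q=P[:,:2]-P[:,:2].mean(0);e=np.linalg.svd(q,full_matrices=False)[2][0]
        print(nm,len(P),'rect',np.round(ctr,1),np.round(hw,1),round(ang,1),'zmed',np.median(P[:,2]).round(4),np.percentile(P[:,2],95).round(4),'pca',np.degrees(np.arctan2(e[1],e[0])).round(1),'mean',P.mean(0).round(4))
    P=w[B&(Z>.18)&(Z<.25)];print('cap z hist',np.histogram(P[:,2],np.arange(.18,.236,.004)))
im=np.load("top0.npz")["image"][165:330,390:500];cv2.imwrite("pics/z1.png",cv2.cvtColor(cv2.resize(im,None,fx=3.6,fy=3.6,interpolation=2),cv2.COLOR_RGB2BGR))
E
```

```text
top
cup 313 0.07680761818395217 (array([0.46550679, 0.24185952]), array([0.54431917, 0.30467716]))
 rect (505.01263427734375, 273.09423828125) (63.355369567871094, 73.8878402709961) 82.38680267333984
 circ (array([0.50503201, 0.27299133]), np.float64(0.030076934612609553))
 lugdir 56 30.652943302609152
plain 194 0.07722333953103962 (array([0.463621  , 0.06411861]), array([0.52580753, 0.12520713]))
 rect (494.6968688964844, 94.62332153320312) (62.18363571166992, 61.05406188964844) 0.4596671462059021
 circ (array([0.49515899, 0.09447624]), np.float64(0.029547907581184495))
plate 4280 rect [ 573.4 -231.3] [120.7 299.9] 71.8 zmed 0.0197 0.0228 pca 165.8 mean [ 0.5716 -0.2251  0.0197]
seat 1502 rect [ 578.1 -218.2] [102.2 288.6] 78.7 zmed 0.0298 0.033 pca 172.1 mean [ 0.496  -0.2054  0.0298]
bar 140 rect [ 561.6 -231.2] [ 54.1 196.8] 84.2 zmed 0.0388 0.0421 pca 172.3 mean [ 0.5134 -0.208   0.039 ]
cap 613 rect [ 628.7 -244.6] [42.9 70.5] 52.9 zmed 0.1938 0.1969 pca 161.1 mean [ 0.6323 -0.25    0.1934]
cap z hist (array([  3,  25, 121, 385,  79,   0,   0,   0,   0,   0,   0,   0,   0]), ar
[... 626 characters left out ...]
array([0.49703812, 0.09364726]), np.float64(0.029633030854904638))
plate 5410 rect [ 552.4 -301.3] [267.  300.3] 72.3 zmed 0.0207 0.0228 pca -18.6 mean [ 0.6072 -0.2329  0.0206]
seat 1691 rect [ 561.3 -231.2] [ 98.5 248.9] 69.1 zmed 0.0306 0.0329 pca -11.2 mean [ 0.5118 -0.2081  0.0306]
bar 280 rect [ 579.2 -218.3] [ 60.5 224. ] 69.0 zmed 0.0393 0.0425 pca -11.0 mean [ 0.5814 -0.2215  0.0394]
cap 956 rect [ 628.1 -254.6] [70.6 44.4] 2.0 zmed 0.1948 0.1968 pca -14.6 mean [ 0.6378 -0.2503  0.1933]
cap z hist (array([ 26,  86, 122, 542, 180,   0,   0,   0,   0,   0,   0,   0,   0]), array([0.18 , 0.184, 0.188, 0.192, 0.196, 0.2  , 0.204, 0.208, 0.212,
       0.216, 0.22 , 0.224, 0.228, 0.232]))
```

View pics/z1.png

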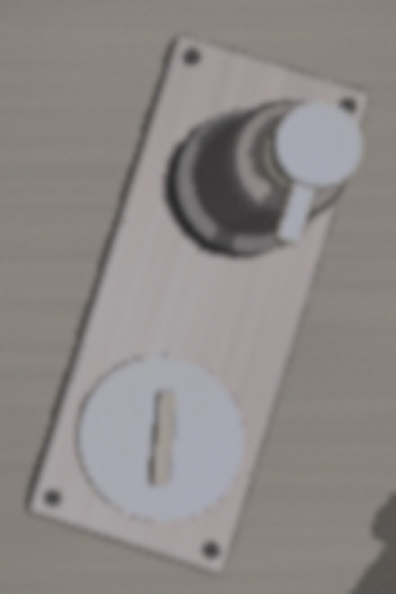

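The zoomed crop shows the seat disc centred at about (160,438) and the bar running from (165,390) to (160,485). The cap is at (320,143), and its spout points at the seat.

```bash
python3 - <<'E'
from h import *
for n in("top","scene"):
    c=dict(np.load(n+"0.npz"));w=cloud(c);Z=w[...,2];g=c["image"].astype(int)
    s=np.array([.498,-.206]); 
    ax=None
    for it in range(4):
        d=np.hypot(w[...,0]-s[0],w[...,1]-s[1])
        m=(d<.06)&(Z>.0262)&(Z<.05)
        m=cv2.morphologyEx(m.astype(np.uint8),cv2.MORPH_OPEN,np.ones((3,3)))
        cn=max(cv2.findContours(m,0,1)[0],key=cv2.contourArea)
        P=np.array([ray(c,*p[0],.03)[:2] for p in cn]);(a,b),r=cv2.minEnclosingCircle((P*1000).astype(np.float32))
        A=np.c_[2*P,np.ones(len(P))];q=np.linalg.lstsq(A,(P**2).sum(1),rcond=None)[0];s=q[:2]
    print(n,'seat',s,'r',np.sqrt(q[2]+s@s),'minEnc',a,b,r)
    b=(np.hypot(w[...,0]-s[0],w[...,1]-s[1])<.036)&(Z>.0355)&(Z<.045)
    P=w[b][:,:2];q=P-P.mean(0);e=np.linalg.svd(q,full_matrices=False)[2][0]
    print(' bar depth',P.mean(0),np.degrees(np.arctan(e[1]/e[0])),[np.round(x,1) for x in cv2.minAreaRect((P*1000).astype(np.float32))])
    # colour: bar is yellowish/darker than disc
    d=np.hypot(w[...,0]-s[0],w[...,1]-s[1])<.037
    f=(g[...,2]-g[...,0]).astype(float);t=np.median(f[d]);
    cm=d&(f<t-9)&(Z>.028); P=np.array([ray(c,uu,vv,.039)[:2] for vv,uu in np.argwhere(cm)])
    if len(P)>10:
        q=P-P.mean(0);e=np.linalg.svd(q,full_matrices=False)[2][0]
        print(' bar col',len(P),P.mean(0),np.degrees(np.arctan(e[1]/e[0])),cv2.minAreaRect((P*1000).astype(np.float32)))
    # plate: contour at z=.02 plane
    m=((Z>.014)&(Z<.026)&(np.abs(w[...,0]-.57)<.2)&(np.abs(w[...,1]+.23)<.14))
    m=cv2.morphologyEx(m.astype(np.uint8),cv2.MORPH_OPEN,np.ones((3,3)))
    cn=max(cv2.findContours(m,0,1)[0],key=cv2.contourArea)
    P=np.array([ray(c,*p[0],.02)[:2]*1000 for p in cn],np.float32);print(' plate',cv2.minAreaRect(P))
    # cap
    m=(Z>.1905)&(np.abs(w[...,0]-.64)<.06)&(np.abs(w[...,1]+.25)<.05)
    m=cv2.morphologyEx(m.astype(np.uint8),cv2.MORPH_OPEN,cv2.getStructuringElement(2,(13,13)))
    P=w[m>0];cn=max(cv2.findContours(m,0,1)[0],key=cv2.contourArea)
    print(' cap',np.median(P[:,2]),cv2.minEnclosingCircle(np.array([ray(c,*p[0],.1945)[:2]*1000 for p in cn],np.float32)))
    # cup rim circle: outer contour
E
```

```text
top seat [ 0.49231709 -0.20445746] r 0.044910007320814516 minEnc 492.48931884765625 -204.84201049804688 47.80925369262695
 bar depth [ 0.49160649 -0.20440078] -7.701173015304873 [array([ 491.5, -203.8]), array([34. , 50.7]), np.float64(50.3)]
 bar col 131 [ 0.49179585 -0.20425447] -6.802312960826725 ((492.2579650878906, -204.11468505859375), (11.408267974853516, 52.16476821899414), 83.18897247314453)
 plate ((573.0301513671875, -230.59217834472656), (120.1717300415039, 298.6976623535156), 71.7360610961914)
 cap 0.19437603553791505 ((630.9069213867188, -254.473876953125), 17.292713165283203)
scene seat [ 0.49371511 -0.20552953] r 0.04772209352018075 minEnc 494.32513427734375 -205.65878295898438 49.817962646484375
 bar depth [ 0.4945696  -0.20562509] -5.449747184724941 [array([ 493.2, -205.9]), array([11. , 55.5]), np.float64(83.4)]
 plate ((575.9917602539062, -230.95506286621094), (122.08602905273438, 300.46551513671875), 71.66828155517578)
 cap 0.19539794309523661 ((641.439697265625, -253.31610107421875), 23.78443717956543)
```

```bash
cat >> h.py <<'E'
def plan(xyz,yaw):
    s=manip.state();Rm=rot(s["tcp_rot"]);d=Rm.T@(np.array(xyz)-s["tool_pos"])
    y=np.radians(yaw);Y=np.array([np.cos(y),np.sin(y),0]);z=np.array([0,0,-1.]);T=np.c_[np.cross(Y,z),Y,z]
    print('t',round(s["clock"],2),'pos',np.round(s["tool_pos"],4),'F',np.round(s["ft_force"],1),'w',round(s["width"],3),'ff',s["finger_force"])
    print(' shift units (now axes)',np.round(d/.06,3),'turn units',np.round(R.from_matrix(Rm.T@T).as_rotvec()/np.pi,4),'shift after turn',np.round(T.T@(np.array(xyz)-s["tool_pos"])/.06,3))
E
python3 -c "
from h import *
plan([.506,.2725,.16],120.5)"
```

```text
t 0.1 pos [ 0.2395 -0.5498  0.2304] F [-0.7 -0.3  0.5] w 1.0 ff 0.0
 shift units (now axes) [-9.544 10.789  1.189] turn units [ 0.0005 -0.     -0.0387] shift after turn [-10.782   9.554   1.173]
```

Emit:
{"name": "jog_arm", "arguments": {"series": [[[-0.53,0.6,0],[0,0,0],-1],[[-0.53,0.6,0],[0,0,0],-1],[[-0.53,0.6,0],[0,0,0],-1],[[-0.53,0.6,0],[0,0,0],-1],[[-0.53,0.6,0],[0,0,0],-1],[[-0.53,0.6,0],[0,0,0],-1],[[-0.53,0.6,0],[0,0,0],-1],[[-0.53,0.6,0],[0,0,0],-1],[[-0.53,0.6,0],[0,0,0],-1],[[-0.53,0.6,0],[0,0,0],-1],[[-0.53,0.6,0],[0,0,0],-1],[[-0.53,0.6,0],[0,0,0],-1],[[-0.53,0.6,0],[0,0,0],-1],[[-0.53,0.6,0],[0,0,0],-1],[[-0.53,0.6,0.2],[0,0,0],-1],[[-0.53,0.6,0.2],[0,0,0],-1],[[-0.53,0.6,0.3],[0,0,0],-1],[[-0.53,0.6,0.3],[0,0,0],-1],[[0,0,0.2],[0,0,-0.039],-1],[[0,0,0],[0,0,0],-1]]}}

```text
clock: 2.6
tool_pos: [0.5049, 0.2725, 0.1574]
tcp_rot: [-0.002, -0.263, 0.965, -0.001]
ft_force: [-0.7, 0.2, -0.1]
width: 0.997
finger_force: 0.0
```

```bash
python3 -c "
from h import *
plan([.506,.2725,.032],120.5)"
```

```text
t 2.6 pos [0.5049 0.2725 0.1574] F [-0.7  0.2 -0.1] w 0.997 ff 0.0
 shift units (now axes) [-0.023 -0.008  2.089] turn units [-0.0002 -0.0011  0.0002] shift after turn [-0.015 -0.009  2.089]
```

Emit:
{"name": "jog_arm", "arguments": {"series": [[[-0.015,-0.01,0.4],[0,0,0],-1],[[0,0,0.4],[0,0,0],-1],[[0,0,0.4],[0,0,0],-1],[[0,0,0.4],[0,0,0],-1],[[0,0,0.3],[0,0,0],-1],[[0,0,0.19],[0,0,0],-1],[[0,0,0],[0,0,0],-1],[[0,0,0],[0,0,0],-1]]}}

```text
clock: 3.6
tool_pos: [0.5072, 0.2729, 0.035]
tcp_rot: [0.001, -0.263, 0.965, 0.0]
ft_force: [1.3, -0.2, 0.1]
width: 1.005
finger_force: 0.0
```

Emit:
{"name": "jog_arm", "arguments": {"series": [[[0,0,0],[0,0,0],-0.2],[[0,0,0],[0,0,0],0],[[0,0,0],[0,0,0],0.5],[[0,0,0],[0,0,0],1],[[0,0,0],[0,0,0],1],[[0,0,0],[0,0,0],1],[[0,0,0],[0,0,0],1],[[0,0,0],[0,0,0],1]], "squeeze": 30}}

```text
clock: 4.6
tool_pos: [0.5071, 0.273, 0.0348]
tcp_rot: [0.001, -0.264, 0.965, 0.0]
ft_force: [-1.5, 1.9, 4.4]
width: 0.727
finger_force: 33.9
```

Emit:
{"name": "jog_arm", "arguments": {"series": [[[0,0,-0.2],[0,0,0],1],[[0,0,-0.4],[0,0,0],1],[[0,0,-0.5],[0,0,0],1],[[0,0,-0.5],[0,0,0],1],[[0,0,-0.4],[0,0,0],1],[[0,0,0],[0,0,0],1],[[0,0,0],[0,0,0],1]]}}

```text
clock: 5.48
tool_pos: [0.5061, 0.2722, 0.1525]
tcp_rot: [-0.001, -0.263, 0.965, -0.0]
ft_force: [0.0, 0.2, -2.3]
width: 0.73
finger_force: 33.5
```

```bash
python3 - <<'E'
from h import *
plan([.493,-.2048,.15],83.3)
c=manip.camera("scene");save(c,"pics/a.png")
im=cv2.imread("pics/a.png")[100:280,360:560];cv2.imwrite("pics/a1.png",cv2.resize(im,None,fx=3,fy=3,interpolation=2))
E
```

```text
t 5.47 pos [0.5061 0.2722 0.1525] F [ 0.   0.2 -2.3] w 0.73 ff 33.46044697682373
 shift units (now axes) [ 4.229 -6.736  0.049] turn units [-1.000e-04 -7.000e-04  2.069e-01] shift after turn [-0.711 -7.922  0.041]
```

View pics/a1.png

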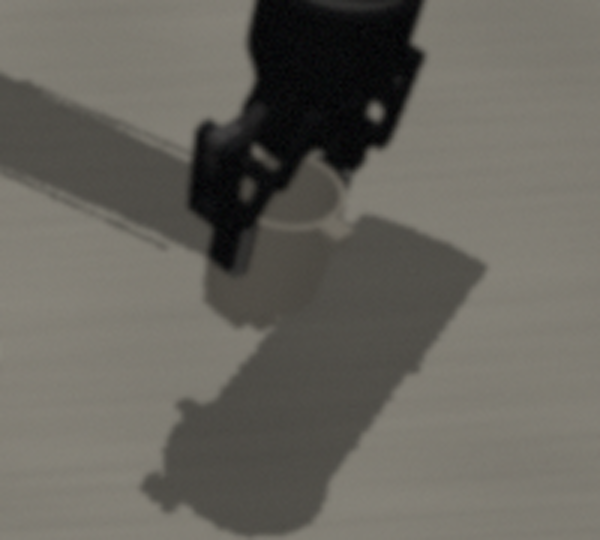

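The cup is held upright at crop (270,240), with one lug visible at (340,225). Next I'll carry it to the seat.

Emit:
{"name": "jog_arm", "arguments": {"series": [[[0.302,-0.481,0],[0,0,0],1],[[0.302,-0.481,0],[0,0,0],1],[[0.302,-0.481,0],[0,0,0],1],[[0.302,-0.481,0],[0,0,0],1],[[0.302,-0.481,0],[0,0,0],1],[[0.302,-0.481,0],[0,0,0],1],[[0.302,-0.481,0],[0,0,0],1],[[0.302,-0.481,0],[0,0,0],1],[[0.302,-0.481,0],[0,0,0],1],[[0.302,-0.481,0],[0,0,0],1],[[0.302,-0.481,0],[0,0,0],1],[[0.302,-0.481,0],[0,0,0],1],[[0.302,-0.481,0],[0,0,0],1],[[0.302,-0.481,0],[0,0,0],1],[[0,0,0],[0,0,0.052],1],[[0,0,0],[0,0,0.052],1],[[0,0,0],[0,0,0.052],1],[[0,0,0],[0,0,0.051],1],[[0,0,0],[0,0,0],1],[[0,0,0],[0,0,0],1]]}}

```text
clock: 8.02
tool_pos: [0.4934, -0.2043, 0.1532]
tcp_rot: [-0.001, 0.057, 0.998, 0.0]
ft_force: [0.6, -0.2, -0.3]
width: 0.73
finger_force: 33.5
```

```bash
python3 - <<'E'
from h import *
plan([.493,-.2048,.085],83.3)
c=manip.camera("top");save(c,"pics/b.png");w=cloud(c);Z=w[...,2]
c=manip.camera("scene");save(c,"pics/bs.png")
np.savez("b_scene.npz",**c)
a=cv2.imread("pics/b.png")[180:340,380:510];b=cv2.imread("pics/bs.png")[140:300,110:240]
cv2.imwrite("pics/b1.png",cv2.resize(np.hstack([a,b]),None,fx=3,fy=3,interpolation=2))
E
```

```text
t 8.03 pos [ 0.4934 -0.2043  0.1532] F [ 0.6 -0.2 -0.3] w 0.73 ff 33.49161680554971
 shift units (now axes) [ 0.004 -0.009  1.136] turn units [ 0.     -0.0004  0.001 ] shift after turn [ 0.005 -0.009  1.136]
```

View pics/b1.png

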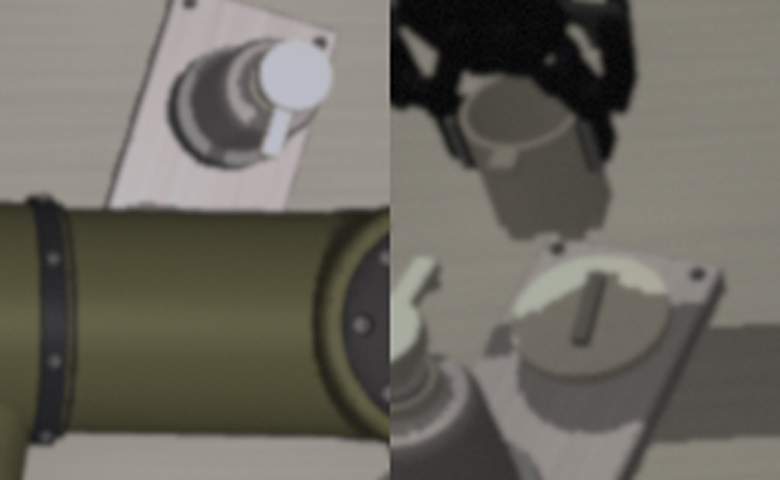

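The left half (top view) shows the forearm hiding the seat. In the right half (scene view) the cup's lug at (505,157) lines up with the bar running from (598,275) to (580,340). Lowering the cup now.

Emit:
{"name": "jog_arm", "arguments": {"series": [[[0.004,-0.009,0.2],[0,0,0.001],1],[[0,0,0.3],[0,0,0],1],[[0,0,0.3],[0,0,0],1],[[0,0,0.25],[0,0,0],1],[[0,0,0.15],[0,0,0],1],[[0,0,0.05],[0,0,0],1],[[0,0,0],[0,0,0],1],[[0,0,0],[0,0,0],1]]}}

```text
clock: 9.12
tool_pos: [0.4937, -0.2049, 0.0796]
tcp_rot: [0.001, 0.06, 0.998, -0.0]
ft_force: [-0.2, 1.0, -2.2]
width: 0.726
finger_force: 33.5
```

Emit:
{"name": "jog_arm", "arguments": {"series": [[[0,0,0.025],[0,0,0],1],[[0,0,0.025],[0,0,0],1],[[0,0,0.025],[0,0,0],1],[[0,0,0],[0,0,0],1]]}}

```text
clock: 9.62
tool_pos: [0.4932, -0.2048, 0.0742]
tcp_rot: [-0.0, 0.06, 0.998, 0.0]
ft_force: [0.6, -0.3, -1.3]
width: 0.727
finger_force: 33.5
```

Emit:
{"name": "jog_arm", "arguments": {"series": [[[0,0,0.025],[0,0,0],1],[[0,0,0.025],[0,0,0],1],[[0,0,0],[0,0,0],1]]}}

```text
clock: 10.0
tool_pos: [0.4932, -0.2048, 0.0712]
tcp_rot: [-0.0, 0.06, 0.998, 0.0]
ft_force: [-0.3, -0.3, -1.7]
width: 0.731
finger_force: 33.5
```

Emit:
{"name": "jog_arm", "arguments": {"series": [[[0,0,0.025],[0,0,0],1],[[0,0,0.015],[0,0,0],1],[[0,0,0],[0,0,0],1]]}}

```text
clock: 10.38
tool_pos: [0.4933, -0.2048, 0.0689]
tcp_rot: [-0.0, 0.06, 0.998, 0.0]
ft_force: [0.3, -1.2, -0.5]
width: 0.728
finger_force: 33.5
```

Emit:
{"name": "jog_arm", "arguments": {"series": [[[0,0,0.025],[0,0,0],1],[[0,0,0.02],[0,0,0],1],[[0,0,0],[0,0,0],1]]}}

```text
clock: 10.75
tool_pos: [0.4932, -0.2048, 0.0661]
tcp_rot: [-0.0, 0.06, 0.998, 0.0]
ft_force: [-1.0, 0.4, -0.9]
width: 0.725
finger_force: 33.5
```

Emit:
{"name": "jog_arm", "arguments": {"series": [[[0,0,0.015],[0,0,0],1],[[0,0,0],[0,0,0],1]]}}

```text
clock: 11.0
tool_pos: [0.4933, -0.2048, 0.0653]
tcp_rot: [-0.0, 0.06, 0.998, 0.0]
ft_force: [-0.5, -0.1, -1.5]
width: 0.725
finger_force: 33.5
```

Emit:
{"name": "jog_arm", "arguments": {"series": [[[0,0,0.012],[0,0,0],1],[[0,0,0],[0,0,0],1]]}}

```text
clock: 11.25
tool_pos: [0.4934, -0.2049, 0.0648]
tcp_rot: [0.0, 0.06, 0.998, -0.0]
ft_force: [-0.1, -0.0, -0.1]
width: 0.728
finger_force: 33.6
```

Emit:
{"name": "jog_arm", "arguments": {"series": [[[0,0,0.01],[0,0,0],1],[[0,0,0],[0,0,0],1]]}}

```text
clock: 11.5
tool_pos: [0.4935, -0.2049, 0.0648]
tcp_rot: [0.0, 0.06, 0.998, -0.0]
ft_force: [-2.7, 2.3, 3.4]
width: 0.729
finger_force: 34.0
```

The cup touched the seat at the expected height. Releasing it and retreating upward.

Emit:
{"name": "jog_arm", "arguments": {"series": [[[0,0,0],[0,0,0],0],[[0,0,0],[0,0,0],-0.6],[[0,0,0],[0,0,0],-1],[[0,0,0],[0,0,0],-1],[[0,0,0],[0,0,0],-1],[[0,0,0],[0,0,0],-1],[[0,0,-0.15],[0,0,0],-1],[[0,0,-0.3],[0,0,0],-1],[[0,0,-0.4],[0,0,0],-1],[[0,0,-0.5],[0,0,0],-1],[[0,0,-0.5],[0,0,0],-1],[[0,0,-0.5],[0,0,0],-1],[[0,0,-0.4],[0,0,0],-1],[[0,0,-0.4],[0,0,0],-1],[[0,0,0],[0,0,0],1],[[0,0,0],[0,0,0],1],[[0,0,0],[0,0,0],1],[[0,0,0],[0,0,0],1]]}}

```text
clock: 13.75
tool_pos: [0.4931, -0.2048, 0.2524]
tcp_rot: [-0.001, 0.06, 0.998, 0.0]
ft_force: [0.1, 1.4, 0.1]
width: 0.145
finger_force: 0.0
```

```bash
python3 - <<'E'
from h import *
plan([.640,-.2535,.205],83.3)
c=manip.camera("scene");save(c,"pics/c.png");w=cloud(c);Z=w[...,2]
m=(np.hypot(w[...,0]-.493,w[...,1]+.205)<.05)&(Z>.095)&(Z<.125);P=w[m];print('rim',len(P),P.mean(0),np.percentile(P[:,2],[50,80,95]))
r=cv2.minAreaRect((P[:,:2]*1000).astype(np.float32));print(r)
b=cv2.imread("pics/c.png")[170:350,80:280];cv2.imwrite("pics/c1.png",cv2.resize(b,None,fx=3,fy=3,interpolation=2))
E
```

```text
t 13.75 pos [ 0.4931 -0.2048  0.2524] F [0.1 1.4 0.1] w 0.145 ff 0.0
 shift units (now axes) [-2.528 -0.512  0.787] turn units [ 0.     -0.0004 -0.001 ] shift after turn [-2.526 -0.52   0.79 ]
rim 645 [ 0.49532636 -0.20516711  0.10460289] [0.10605914 0.10862563 0.10980402]
((494.03863525390625, -205.41928100585938), (74.53800201416016, 63.52357482910156), 32.00028991699219)
```

View pics/c1.png

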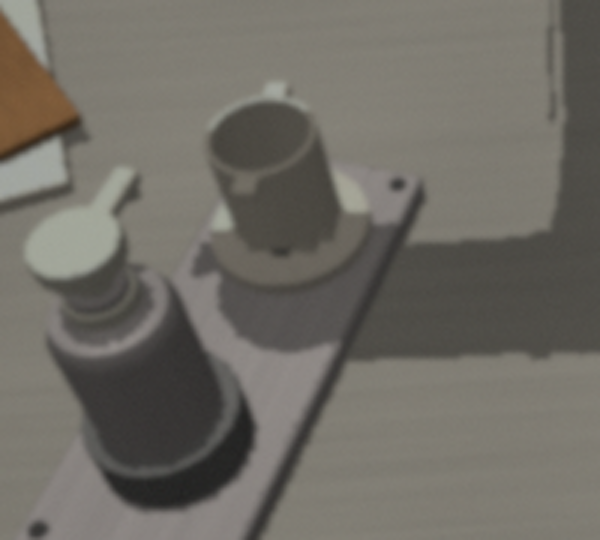

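The cup sits upright at crop (268,170), with its foot flat on the disc and the bar end showing in the notch at (282,250). Its rim measures about 108 mm, as it should. On to the pump cap.

Emit:
{"name": "jog_arm", "arguments": {"series": [[[-0.36,-0.073,0],[0,0,0],1],[[-0.36,-0.073,0],[0,0,0],1],[[-0.36,-0.073,0],[0,0,0],1],[[-0.36,-0.073,0],[0,0,0],1],[[-0.36,-0.073,0],[0,0,0],1],[[-0.36,-0.073,0],[0,0,0],1],[[-0.37,-0.074,0],[0,0,0],1],[[0,0,0.3],[0,0,0],1],[[0,0,0.3],[0,0,0],1],[[0,0,0.1],[0,0,0],1],[[0,0,0],[0,0,0],1],[[0,0,0],[0,0,0],1]]}}

```text
clock: 15.3
tool_pos: [0.6405, -0.2537, 0.2123]
tcp_rot: [0.001, 0.06, 0.998, -0.0]
ft_force: [-0.7, 0.7, 0.5]
width: -0.003
finger_force: 0.0
```

Emit:
{"name": "jog_arm", "arguments": {"series": [[[0,0,0.04],[0,0,0],1],[[0,0,0.04],[0,0,0],1],[[0,0,0],[0,0,0],1]]}}

```text
clock: 15.68
tool_pos: [0.6403, -0.2535, 0.2059]
tcp_rot: [-0.0, 0.06, 0.998, 0.0]
ft_force: [-0.6, 1.0, 1.0]
width: -0.001
finger_force: 0.0
```

Emit:
{"name": "jog_arm", "arguments": {"series": [[[0,0,0.05],[0,0,0],1],[[0,0,0.05],[0,0,0],1],[[0,0,0],[0,0,0],1]]}}

```text
clock: 16.05
tool_pos: [0.6402, -0.2535, 0.1997]
tcp_rot: [-0.0, 0.06, 0.998, 0.0]
ft_force: [0.2, 0.1, -0.5]
width: 0.001
finger_force: 0.0
```

Emit:
{"name": "jog_arm", "arguments": {"series": [[[0,0,0.05],[0,0,0],1],[[0,0,0],[0,0,0],1]]}}

```text
clock: 16.3
tool_pos: [0.6403, -0.2535, 0.1969]
tcp_rot: [-0.0, 0.06, 0.998, 0.0]
ft_force: [0.2, 0.4, -0.2]
width: 0.001
finger_force: 0.0
```

Emit:
{"name": "jog_arm", "arguments": {"series": [[[0,0,0.05],[0,0,0],1],[[0,0,0],[0,0,0],1]]}}

```text
clock: 16.55
tool_pos: [0.6405, -0.2536, 0.195]
tcp_rot: [0.0, 0.06, 0.998, -0.0]
ft_force: [-0.2, 0.5, 0.6]
width: 0.002
finger_force: 0.0
```

Emit:
{"name": "jog_arm", "arguments": {"series": [[[0,0,0.05],[0,0,0],1],[[0,0,0],[0,0,0],1]]}}

```text
clock: 16.8
tool_pos: [0.6406, -0.2537, 0.1923]
tcp_rot: [0.001, 0.06, 0.998, -0.0]
ft_force: [-1.0, 1.5, 6.5]
width: -0.003
finger_force: 2.8
```

Emit:
{"name": "jog_arm", "arguments": {"series": [[[0,0,0.05],[0,0,0],1],[[0,0,0.05],[0,0,0],1],[[0,0,0],[0,0,0],1]]}}

```text
clock: 17.18
tool_pos: [0.6406, -0.2538, 0.1869]
tcp_rot: [0.001, 0.06, 0.998, -0.0]
ft_force: [-1.2, 1.6, 8.1]
width: 0.0
finger_force: 3.8
```

Emit:
{"name": "jog_arm", "arguments": {"series": [[[0,0,0.05],[0,0,0],1],[[0,0,0],[0,0,0],1]]}}

```text
clock: 17.42
tool_pos: [0.6406, -0.2538, 0.1843]
tcp_rot: [0.001, 0.06, 0.998, -0.0]
ft_force: [-1.3, 1.6, 8.9]
width: 0.001
finger_force: 4.2
```

Emit:
{"name": "jog_arm", "arguments": {"series": [[[0,0,0.015],[0,0,0],1],[[0,0,0],[0,0,0],1]]}}

```text
clock: 17.68
tool_pos: [0.6407, -0.2538, 0.1837]
tcp_rot: [0.001, 0.06, 0.998, -0.001]
ft_force: [-1.5, 2.1, 9.3]
width: 0.002
finger_force: 4.3
```

Emit:
{"name": "jog_arm", "arguments": {"series": [[[0,0,0.015],[0,0,0],1],[[0,0,0],[0,0,0],1]]}}

```text
clock: 17.92
tool_pos: [0.6407, -0.2537, 0.1829]
tcp_rot: [0.001, 0.06, 0.998, -0.001]
ft_force: [-2.4, 2.2, 9.4]
width: -0.0
finger_force: 4.5
```

Emit:
{"name": "jog_arm", "arguments": {"series": [[[0,0,0.015],[0,0,0],1],[[0,0,0],[0,0,0],1]]}}

```text
clock: 18.18
tool_pos: [0.6407, -0.2538, 0.1828]
tcp_rot: [0.002, 0.06, 0.998, -0.001]
ft_force: [-3.2, 2.4, 11.5]
width: -0.001
finger_force: 5.7
```

Emit:
{"name": "jog_arm", "arguments": {"series": [[[0,0,0.012],[0,0,0],1],[[0,0,0],[0,0,0],1],[[0,0,0],[0,0,0],1]]}}

```text
clock: 18.55
tool_pos: [0.6407, -0.2538, 0.1826]
tcp_rot: [0.002, 0.06, 0.998, -0.001]
ft_force: [-3.5, 3.0, 12.3]
width: -0.002
finger_force: 6.3
```

The force has risen past 12 N with no further travel, so the cap is on its stop. Releasing it and backing off.

Emit:
{"name": "jog_arm", "arguments": {"series": [[[0,0,-0.05],[0,0,0],1],[[0,0,-0.1],[0,0,0],1],[[0,0,-0.2],[0,0,0],1],[[0,0,-0.3],[0,0,0],1],[[0,0,-0.4],[0,0,0],1],[[0,0,-0.4],[0,0,0],1],[[0.5,0.4,0],[0,0,0],1],[[0.6,0.5,0],[0,0,0],1],[[0.6,0.5,0],[0,0,0],1],[[0.6,0.5,0],[0,0,0],1],[[0.6,0.5,0],[0,0,0],1],[[0.5,0.5,0],[0,0,0],1],[[0.3,0.4,0],[0,0,0],1],[[0,0.4,0],[0,0,0],1],[[0,0,0],[0,0,0],1],[[0,0,0],[0,0,0],1]]}}

```text
clock: 20.55
tool_pos: [0.4466, -0.0068, 0.2661]
tcp_rot: [-0.0, 0.06, 0.998, -0.0]
ft_force: [-0.5, -0.2, -0.1]
width: 0.004
finger_force: 0.0
```

```bash
python3 - <<'E'
from h import *
plan([.42,0,.25],83.3)
for n in("scene","top"):
    c=manip.camera(n);w=cloud(c);Z=w[...,2];save(c,f"pics/d_{n}.png")
    P=w[(np.hypot(w[...,0]-.64,w[...,1]+.2535)<.018)&(Z>.17)];print(n,'cap z',np.median(P[:,2]))
    m=(np.hypot(w[...,0]-.493,w[...,1]+.205)<.05)&(Z>.095)&(Z<.125);P=w[m];print('rim',P.mean(0),np.percentile(P[:,2],[50,80,95]))
E
```

```text
t 20.55 pos [ 0.4466 -0.0068  0.2661] F [-0.5 -0.2 -0.1] w 0.004 ff 0.0
 shift units (now axes) [0.454 0.06  0.268] turn units [-0.     -0.0001 -0.001 ] shift after turn [0.453 0.061 0.268]
scene cap z 0.1957132558814314
rim [ 0.49524793 -0.20504087  0.10461927] [0.10609598 0.10859041 0.10972204]
top cap z 0.19433629459953267
rim [ 0.49297997 -0.2046628   0.10592526] [0.10686085 0.1084019  0.10987351]
```

View pics/d_scene.png

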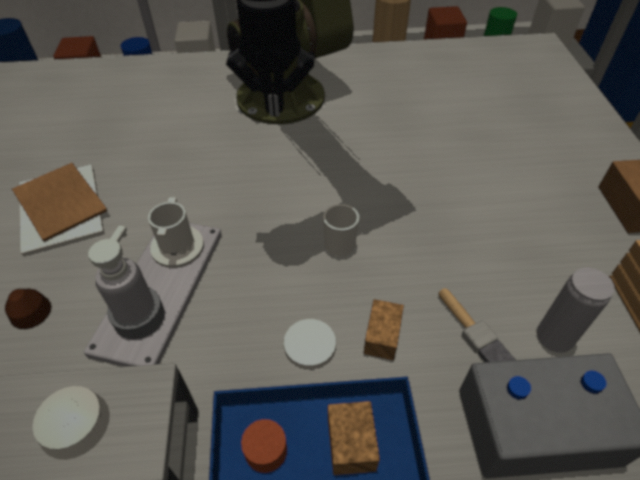

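The cup is seated at (172,230) and the cap is back up at (105,250). The plain cup (341,230), cork block (384,328) and lid (310,343) haven't moved, and the arm is clear of everything.

```bash
python3 -c "
from cell import manip
print(manip.sign_off())"
```

```text
the job is handed in; nothing more can be done
None
```

The notched cup sits flat on the seat with its notch over the key bar, the pump cap was then pressed to its stop (about 12 N) and sprang fully back, the plain cup, cork block and lid were left in place, and the job is handed in at about 21 s; no verdict was reported.

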